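# Gauge a flute tenon with sprung tweezers held at the red line

## Task

Pick the sprung gauging tweezers off their rest and squeeze them until the index stands on the red line (29 mm between the tips), the size the flute's tenon will have once it is wrapped. Hold them level around the bare dark-red tenon, one tip on each side at about half its height, with daylight on both sides, and keep the gap steady on the line there for two seconds; finish while still holding them so. Do not knock the flute or disturb the other things on the bench.

Things in the scene. Friction and masses are not known exactly. Their poses are not given: they have to be found in the camera images.
- tweezers: sprung steel tweezers with a U bow, 202 mm long, about 70 g, lying level on the rest: legs are upright strips 14 mm tall (last 22 mm: 8 mm tall, 2.5 mm thick), spread horizontally. Origin: underside, centre line, midway between the dark knurled grip plates outside the legs (52 mm long, 14 mm tall). x to the tips (ends at +90 mm; leg roots at -100 mm), y to the left leg, z up (mid-height +7 mm)
- leg_left (a joint): how far each leg is squeezed in about its root, rad (both alike, mirrored): 0 relaxed, 0.045 at the red line, 0.121 shut. Tip gap in mm = 46 - 380 x value. Width over the grip plates at the tweezers' origin in mm = 48 - 200 x value (39 mm at the red line, plates then parallel). Squeeze on the plates takes about 4 N at first, 9 N at the red line, 18 N shut; eased, they spring open
- red_line (a point): middle of the red line, 3.6 mm wide, on top of the thin brass cross bar (8 mm wide, look only, 45 mm ahead of the grip middle); the bar is fixed to the left leg, lies over the right leg and has fine black lines every 5 mm of tip gap to either side
- index (a point): on the right leg under the bar, between two small white index marks on the leg's top edge, one each side of the bar; they line up with the red line when the tip gap is 29 mm
- tip_left (a point): inner face of the left leg's tip, at its very end, mid-height
- tip_right (a point): inner face of the right leg's tip, at its very end, mid-height
- jaw (a point): point on the tweezers' centre line between the tips, 10 mm back from the tip ends (80 mm from the origin along the tweezers' x), at the legs' middle height; axes as the tweezers. (The tweezers balance about 10 mm behind their origin, within the grip plates)
- rest: fixed wooden tool rest for the tweezers: base 180 x 50 x 5 mm with two cross bars 24 mm high, 14 mm thick and 80 mm wide, 70 mm behind and 55 mm ahead of its origin (x to the tips' side); origin under it, below the tweezers' origin; between the bars the space beside the grip plates is free down to the base
- flute: lower half of a bamboo flute fixed upright through a wooden collar (92 mm across, 18 mm high) in the bench top; bamboo 38 mm thick (41 mm at its node) up to a shoulder 78 mm above the bench, from there the dark-red lacquered tenon, 20 mm thick and 40 mm long, up to 118 mm above the bench. Origin on its axis at bench height
- tenon_mid (a point): on the tenon's axis at half its height, 98 mm above the bench
- dish: celadon glazed dish, 110 mm across, 28 mm high; leave alone; origin at its underside
- pipe: dark bronze tuning pipe standing on its foot, 52 mm across, 128 mm high; leave alone; origin at its underside
- wax: amber glass wax jar with brass lid, 64 mm across, 34 mm high; leave alone; origin at its underside
- block: sandalwood spacer block 75 x 40 x 28 mm; leave alone; origin at its underside
- gauge: brass depth gauge lying flat, crossbar 85 mm, steel rod 150 mm, 21 mm high; leave alone; origin at the underside of the crossbar
Things that resemble listed ones, but are neither listed nor needed, are in the scene too. Leave any blue or purple look-alike of the rest alone.

How it is judged:
By the outcome, as a careful person would: the job done as asked, in the order asked, and still so for the second after the job is handed in, while the arm keeps its last pose, push and grip.
It also fails if it takes over 42 s, if anything falls off the work surface, if the arm or the gripper's body presses on something with over 40 N, if the wrist force passes 120 N, or if a joint passes its speed limit or range.

## Robot

A 6-joint arm with a two-finger parallel gripper is mounted at the origin on the work surface. World frame = base frame: x ahead of the robot, y to its left, z up, the work surface at z = 0. Lengths are in m, angles in rad, forces in N, time in s.
With the tool pointing down it reaches from about 0.35 to 0.975 m from the base axis. Payload 4.9 kg.
Tool frame: the origin (TCP) lies between the finger pads; the fingertips stand 19 mm ahead of it and the grasp point (between the pads) is the TCP; z points along the fingers, y is the direction in which the jaws open and shut (so a half turn about z gives the same grasp; the last joint's range is limited). The gripper opens to 85 mm and grips with 20 to 120 N. Pads are 22 mm wide; open, the fingers measure 114 mm over their backs; the gripper's body (76 mm by 85 mm) begins 54 mm behind the grasp point. The pads swing forward as they close: fully open they stand 13 mm farther back than shut.
Start: joints at [1.097, 0.053, 1.613, -0, 1.476, -0.119], TCP at [0.217, 0.586, 0.25] pointing down, gripper open.
Joint ranges: [-3.01, 3.01], [-1.01, 2.22], [0.06, 2.58], [-1.02, 4.17], [0.09, 2.62], [-3.14, 3.14]. Speed limits (rad/s): [2.57, 2.57, 3.14, 3.14, 3.14, 3.14].

## Interface

Orientations are given as a unit quaternion [w, x, y, z].
In Python, from plant import state, grab_frame, calibration, job_done gives the robot as it stands. The module is installed in compiled form; this text tells all that it offers.
- The arm moves only by the tool servo_tool, never from a script. Its argument "deltas" is a list that holds one entry, the list of rows, each a list of 5 numbers: the finger opening in mm, from 0 to 85.4, then the shift along the world's x, y, z in mm, then the turn about the world's z in units of 6 degrees (1.0 is 6 degrees). A call has 1 to 5 rows; each row is the pose to reach, as a shift and turn from the pose commanded when the call began; what a row does not reach only later rows make up. A row lasts 1/8 s, in which the tool goes at most 62.5 mm and 10.7 degrees, less where a joint would pass 70% of its speed; a pose out of reach is approached as far as the arm can. A call with a gripper value outside its range is refused whole. The fingers move at their own pace and stop on an object; the grip force is fixed at half the most. Time passes only in rows, so rows that repeat a pose let the fingers close. It gives the time, the measured TCP pose, the force and the opening at its end, in the units of the state.
- state(): the state, without advancing time (a new reading comes with each control period).
- grab_frame(name): name is "scene" or "top" or "wrist"; returns the picture (480x640x3 uint8, red, green, blue); there is no depth.
- calibration(name): a dict with "intrinsics" (3x3 intrinsics, pixels), "world_from_camera" (4x4, takes a point from camera to world coordinates). Camera axes: x right, y down, z forward; pixel columns grow to the right and rows downward; lengths in m; the calibration is good to about 2 mm. A picture is of the moment at which its call begins: read the wrist's pose just before it. calibration takes no time and is no camera call; for the wrist camera it gives the pose at the moment of the call.
- job_done(): hands the job in, once; it reports no verdict.
The state is a dict: "time": time; "joint_pos": joint angles; "joint_vel": joint speeds; "joint_efforts": joint torques, N m; "tool_pos": TCP position; "tool_rot": TCP orientation; "contact_force": force on the tool from outside, world axes, zero at the start; "ft_torque": the same for the moment, N m; "gripper_width": opening from 0.0 (shut) to 1.0 (fully open).
Only numpy, scipy, OpenCV 4.12 (cv2) and the standard library are available. Lean on these libraries where they do the work, as an engineer would, in place of code of your own. Each camera call takes 0.05 s, during which the arm holds its last target.

## Working session

There is one attempt and no reset: what is moved stays moved. The work goes in short steps, Python scripts to look and compute and a tool call to move; the robot and the scene stay as the last step left them, time stands still between calls to the robot, and variables do not carry over. Pictures are saved under pics/ and viewed, and the job is handed in when it is done.

Besides the shell and the picture viewer there is one more tool, called after "Emit:" as name(argument=value, ...), one argument or row to a line, values as JSON. servo_tool: Moves the arm, as the interface text tells. Its arguments: {"type":"object","properties":{"deltas":{"type":"array","items":{"type":"array","items":{"type":"array","items":{"type":"number"}}}}},"required":["deltas"]}

```bash
mkdir -p pics; cat > h.py <<'E'
import numpy as np,cv2
from plant import state,grab_frame,calibration,job_done
def save(n,fn,crop=None,s=1):
    im=grab_frame(n)
    cv2.imwrite(f'pics/raw_{fn}.png',im[:,:,::-1])
    return im
def proj(n,P,c=None):
    c=c or calibration(n);K=np.array(c['intrinsics']);T=np.linalg.inv(np.array(c['world_from_camera']))
    P=np.atleast_2d(P);q=(T[:3,:3]@P.T).T+T[:3,3];u=(K@q.T).T;return u[:,:2]/u[:,2:]
def back(n,uv,z,c=None):
    c=c or calibration(n);K=np.array(c['intrinsics']);T=np.array(c['world_from_camera'])
    uv=np.atleast_2d(uv);d=(T[:3,:3]@np.linalg.inv(K)@np.c_[uv,np.ones(len(uv))].T).T
    o=T[:3,3];return o+d*((z-o[2])/d[:,2])[:,None]
def crop(fn,out,x,y,w,h,s):
    im=cv2.imread(f'pics/raw_{fn}.png')[y:y+h,x:x+w]
    cv2.imwrite(f'pics/{out}.png',cv2.resize(im,None,fx=s,fy=s,interpolation=cv2.INTER_CUBIC))
E
python3 - <<'E'
from h import *
s=state();print({k:np.round(v,3) for k,v in s.items()})
for n in('scene','top','wrist'):
    save(n,n+'0');c=calibration(n);print(n,np.round(c['intrinsics'],1).tolist(),np.round(c['world_from_camera'],3).tolist())
E
```

```text
{'time': np.float64(0.0), 'joint_pos': array([ 1.097,  0.053,  1.614, -0.   ,  1.476, -0.119]), 'joint_vel': array([ 0.001,  0.001, -0.   ,  0.   ,  0.   ,  0.001]), 'joint_efforts': array([-3.0000e-03, -3.9372e+01, -3.7015e+01, -0.0000e+00,  7.0000e-03,
        0.0000e+00]), 'tool_pos': array([0.217, 0.586, 0.249]), 'tool_rot': array([-0.   ,  0.176,  0.984, -0.001]), 'contact_force': array([-0.019, -0.862, -0.203]), 'ft_torque': array([ 0.03 , -0.04 ,  0.013]), 'gripper_width': np.float64(1.002)}
scene [[600.5, 0.0, 320.8], [0.0, 600.5, 224.1], [0.0, 0.0, 1.0]] [[0.043, 0.802, -0.595, 1.296], [0.999, -0.044, 0.014, -0.026], [-0.015, -0.595, -0.803, 1.113], [0.0, 0.0, 0.0, 1.0]]
top [[451.9, 0.0, 322.0], [0.0, 451.9, 236.4], [0.0, 0.0, 1.0]] [[0.028, -0.991, 0.129, 0.403], [-0.999, -0.031, -0.025, 0.018], [0.029, -0.128, -0.991, 1.141], [0.0, 0.0, 0.0, 1.0]]
wrist [[403.5, 0.0, 318.9], [0.0, 403.5, 238.3], [0.0, 0.0, 1.0]] [[0.347, 0.89, 0.296, 0.141], [0.938, -0.33, -0.109, 0.614], [0.0, 0.315, -0.949, 0.373], [0.0, 0.0, 0.0, 1.0]]
```

View pics/raw_top0.png

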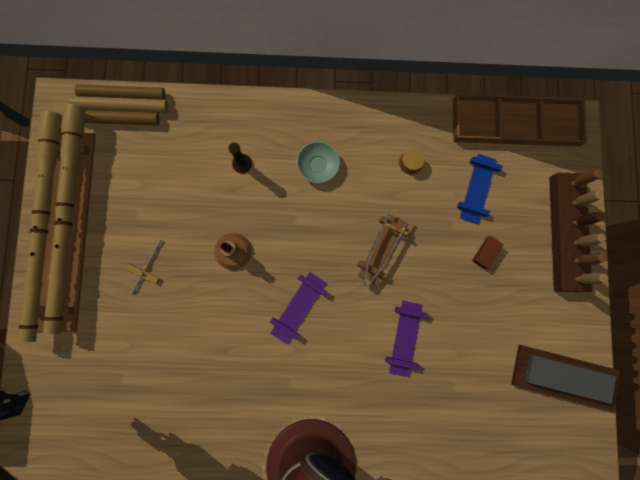

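View pics/raw_scene0.png

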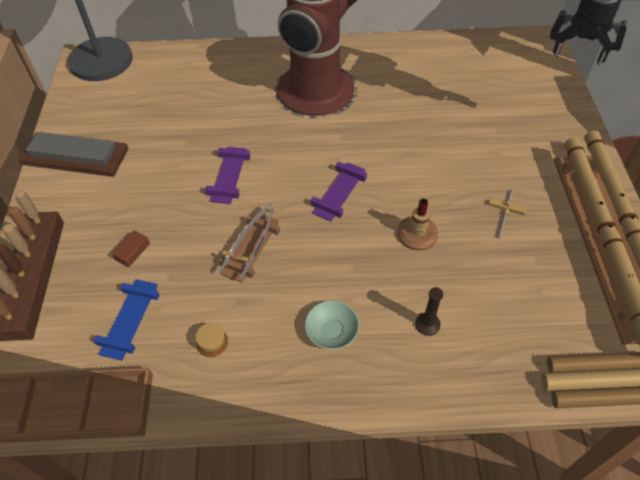

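View pics/raw_wrist0.png

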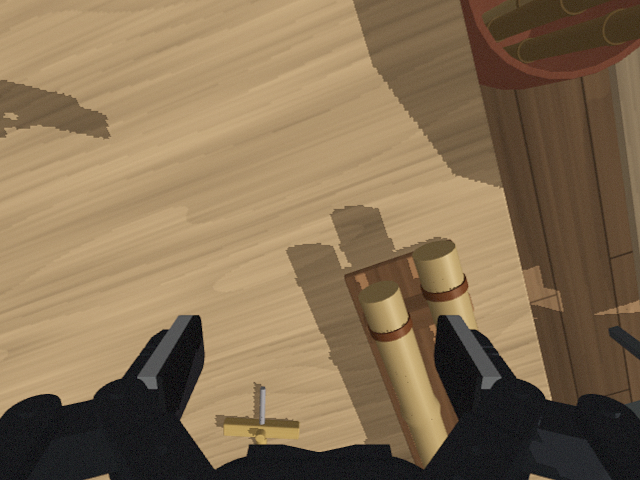

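The tweezers are on the wooden rest at top (386,248). The blue (480,188) and purple (298,308), (407,338) look-alikes are empty. The flute is at top (230,250) and the pipe at (240,160). I'll confirm with an enlarged crop.

```bash
python3 - <<'E'
from h import *
crop('top0','c1',340,200,90,100,6)
crop('scene0','c2',205,190,100,100,6)
crop('top0','c3',195,215,80,70,7)
crop('scene0','c4',390,185,60,75,8)
E
```

```text
(no output)
```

View pics/c1.png

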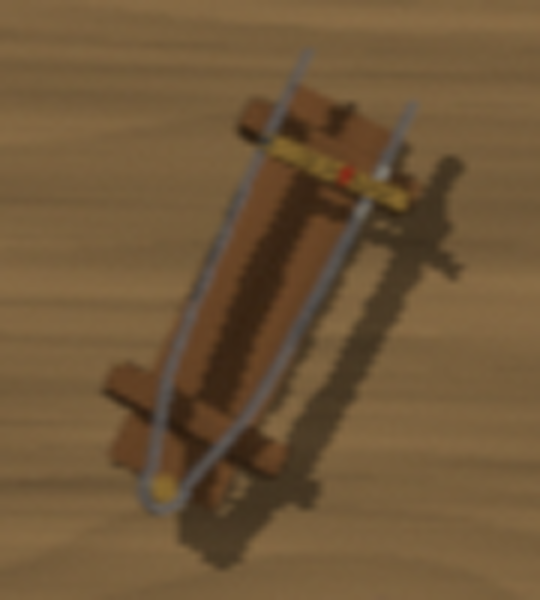

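View pics/c2.png

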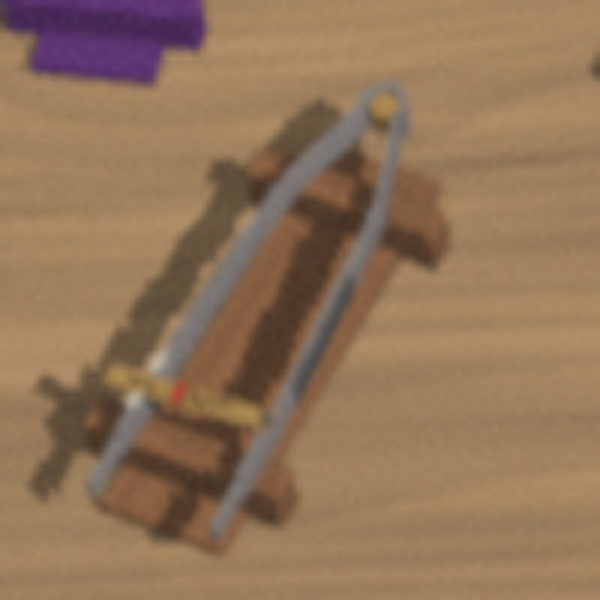

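View pics/c3.png

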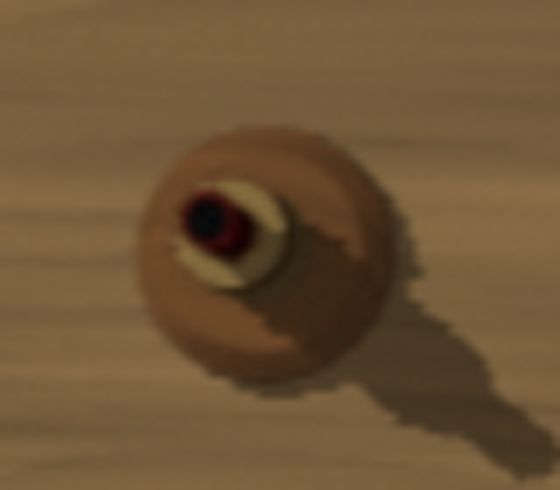

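View pics/c4.png

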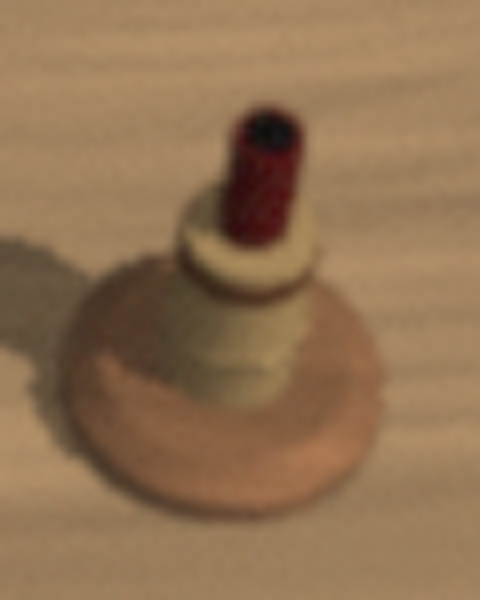

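```bash
python3 - <<'E'
from h import *
f=lambda x,y,ox,oy,s:[ox+x/s,oy+y/s]
T=[f(307,55,340,200,6),f(412,105,340,200,6),f(163,490,340,200,6),f(157,512,340,200,6),f(346,175,340,200,6)]
S=[f(220,533,205,190,6),f(97,488,205,190,6),f(385,105,205,190,6),f(385,85,205,190,6),f(178,392,205,190,6)]
a=back('top',T,.038);b=back('scene',S,.038)
for n,p in(('top',a),('scene',b)):
    print(n,np.round(p,4).tolist())
    m=(p[0]+p[1])/2; d=m-p[2]; print('mid',m.round(4),'dist to bow ctr',np.linalg.norm(d).round(4),'gap',np.linalg.norm(p[0]-p[1]).round(4),'yaw',np.degrees(np.arctan2(d[1],d[0])).round(2),'origin',(m-.09*d/np.linalg.norm(d)).round(4))
# flute tenon top
print(back('top',[f(207,222,195,215,7)],.118),back('scene',[f(271,131,390,185,8)],.118))
print('collar',back('top',[f(268,254,195,215,7)],.018),back('scene',[f(225,385,390,185,8)],.018))
E
```

```text
top [[0.62, -0.1799, 0.038], [0.6004, -0.2238, 0.038], [0.4384, -0.1226, 0.038], [0.4295, -0.1203, 0.038], [0.5702, -0.1965, 0.038]]
mid [ 0.6102 -0.2019  0.038 ] dist to bow ctr 0.1892 gap 0.0481 yaw -24.78 origin [ 0.5285 -0.1641  0.038 ]
scene [[0.6324, -0.179, 0.038], [0.6116, -0.223, 0.038], [0.4455, -0.123, 0.038], [0.4358, -0.1231, 0.038], [0.5724, -0.1962, 0.038]]
mid [ 0.622 -0.201  0.038] dist to bow ctr 0.1929 gap 0.0487 yaw -23.86 origin [ 0.5397 -0.1646  0.038 ]
[[0.505342   0.21235907 0.118     ]] [[0.5103793 0.2114776 0.118    ]]
collar [[0.50464158 0.20919542 0.018     ]] [[0.52113787 0.20930253 0.018     ]]
```

Emit:
servo_tool(
  deltas=[
    [[85,16,-37,0,-1.5],[85,32,-75,0,-3],[85,47,-112,0,-4.6],[85,63,-150,0,-6.1],[85,79,-187,0,-7.6]],
  ],
)

```text
time: 0.78
tool_pos: [0.2963, 0.3977, 0.2499]
tool_rot: [0.0, 0.546, 0.838, -0.0]
contact_force: [0.6, -0.0, 0.0]
gripper_width: 0.993
```

Emit:
servo_tool(
  deltas=[
    [[85,16,-37,0,-1.5],[85,32,-75,0,-3],[85,47,-112,0,-4.6],[85,63,-150,0,-6.1],[85,79,-187,0,-7.6]],
  ],
)

```text
time: 1.4
tool_pos: [0.3752, 0.2108, 0.2501]
tool_rot: [-0.0, 0.828, 0.561, -0.0]
contact_force: [0.7, 0.8, 0.3]
gripper_width: 0.994
```

Emit:
servo_tool(
  deltas=[
    [[85,16,-37,0,-1.5],[85,32,-75,0,-3],[85,47,-112,0,-4.6],[85,63,-150,0,-6.1],[85,79,-187,0,-7.6]],
  ],
)

```text
time: 2.02
tool_pos: [0.4543, 0.0237, 0.2501]
tool_rot: [-0.0, 0.981, 0.196, -0.0]
contact_force: [0.8, -0.4, 0.9]
gripper_width: 0.993
```

Emit:
servo_tool(
  deltas=[
    [[85,16,-37,-10,-1.5],[85,32,-75,-20,-3],[85,47,-112,-30,-4.6],[85,63,-150,-40,-6.1],[85,79,-187,-50,-7.6]],
  ],
)

```text
time: 2.65
tool_pos: [0.5333, -0.1632, 0.1996]
tool_rot: [-0.0, 0.98, -0.2, -0.0]
contact_force: [0.1, 0.4, 0.4]
gripper_width: 0.999
```

Emit:
servo_tool(
  deltas=[
    [[85,0,0,0,0],[85,0,0,0,0]],
  ],
)

```text
time: 2.9
tool_pos: [0.5328, -0.1615, 0.2]
tool_rot: [-0.0, 0.98, -0.197, -0.0]
contact_force: [0.2, 1.3, -0.4]
gripper_width: 0.997
```

```bash
python3 - <<'E'
from h import *
s=state();print({k:np.round(v,4) for k,v in s.items()})
c=calibration('wrist');save('wrist','w1');np.savez('w1.npz',**{k:np.array(v) for k,v in c.items()})
print(np.round(c['world_from_camera'],4).tolist())
E
```

```text
{'time': np.float64(2.9), 'joint_pos': array([-4.2820e-01, -7.3000e-02,  1.8228e+00,  4.0000e-04,  1.3928e+00,
        1.5383e+00]), 'joint_vel': array([ 0.0156, -0.0194,  0.0041, -0.0018, -0.0014,  0.0028]), 'joint_efforts': array([-6.50500e-01, -3.21650e+01, -3.61125e+01, -2.81000e-02,
       -1.69000e-02,  1.50000e-03]), 'tool_pos': array([ 0.5328, -0.1615,  0.2   ]), 'tool_rot': array([-3.000e-04,  9.805e-01, -1.966e-01, -4.000e-04]), 'contact_force': array([ 0.189 ,  1.2531, -0.4151]), 'ft_torque': array([ 0.0014, -0.0111,  0.0221]), 'gripper_width': np.float64(0.9974)}
[[-0.3855, -0.8761, -0.2894, 0.6077], [-0.9227, 0.3654, 0.1231, -0.1926], [-0.0022, 0.3145, -0.9493, 0.3238], [0.0, 0.0, 0.0, 1.0]]
```

View pics/raw_w1.png

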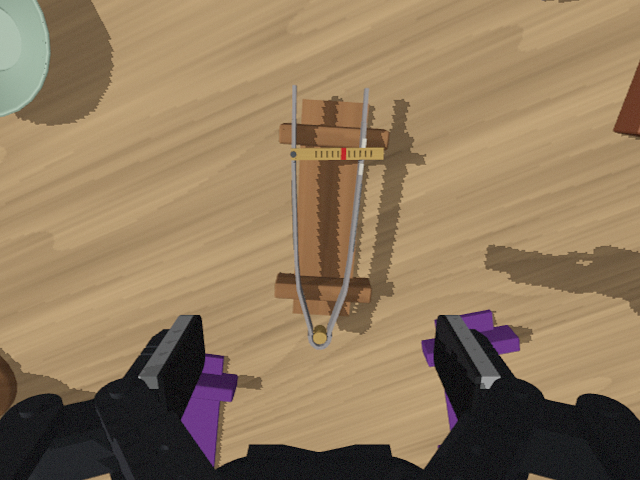

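The wrist view shows the tweezers with the tips at (294,86) and (366,89), the bow bead at (320,338) and the red line at (343,154).

```bash
python3 - <<'E'
from h import *
crop('w1','c5',260,70,140,110,5.5)
crop('w1','c6',260,240,140,110,5.5)
z=np.load('w1.npz');c={k:z[k] for k in z}
p=back('wrist',[[294.5,86],[366,89],[319.5,338],[343.5,154],[295,154]],.037,c)
print(p.round(4).tolist())
m=(p[0]+p[1])/2;d=m-p[2];print(m,np.linalg.norm(d),np.linalg.norm(p[0]-p[1]),np.degrees(np.arctan2(d[1],d[0])),m-.09*d/np.linalg.norm(d))
E
```

```text
[[0.6251, -0.1816, 0.037], [0.605, -0.2249, 0.037], [0.441, -0.1229, 0.037], [0.571, -0.1953, 0.037], [0.5841, -0.164, 0.037]]
[ 0.61503762 -0.20324823  0.037     ] 0.19167046483807776 0.047696967065562625 -24.798810415905017 [ 0.53333686 -0.16549924  0.037     ]
```

View pics/c5.png

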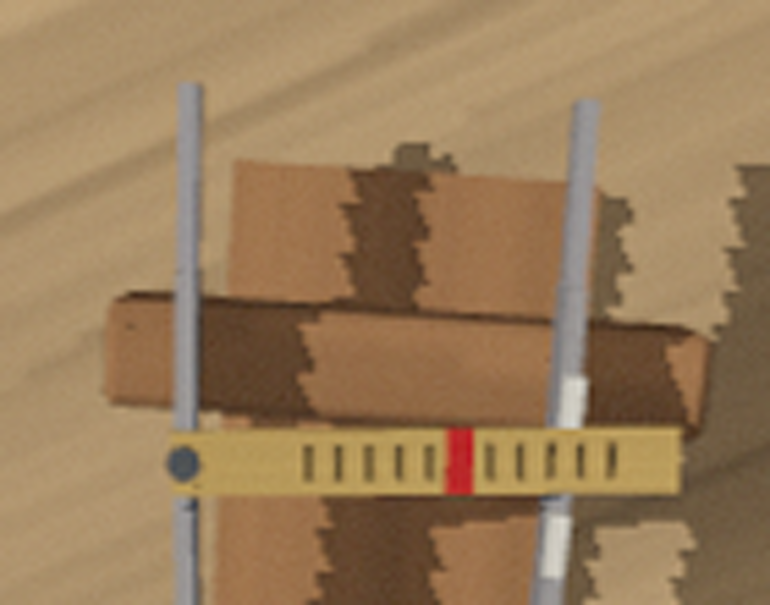

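View pics/c6.png

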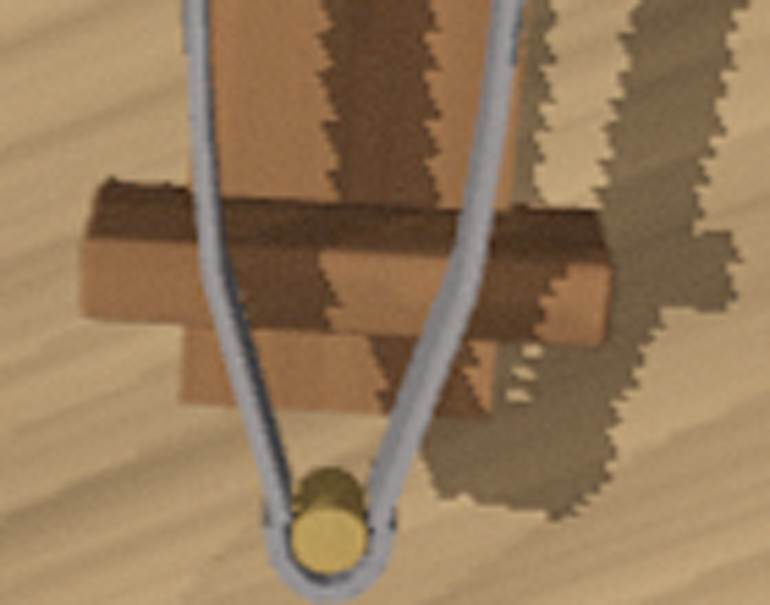

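Emit:
servo_tool(
  deltas=[
    [[85,0,-2,-40,-0.2],[85,0,-4,-80,-0.35],[85,0,-4,-115,-0.35],[85,0,-4,-135,-0.35],[85,0,-4,-135,-0.35]],
  ],
)

```text
time: 3.58
tool_pos: [0.5322, -0.1649, 0.0643]
tool_rot: [-0.0, 0.977, -0.214, -0.001]
contact_force: [-0.3, -0.1, 0.6]
gripper_width: 1.0
```

```bash
python3 - <<'E'
from h import *
s=state();print(s['tool_pos'].round(4),s['tool_rot'].round(4),s['contact_force'].round(2))
c=calibration('wrist');save('wrist','w2');np.savez('w2.npz',**{k:np.array(v) for k,v in c.items()})
E
```

```text
[ 0.5322 -0.1649  0.0643] [-3.000e-04  9.767e-01 -2.144e-01 -1.300e-03] [-0.25 -0.07  0.63]
```

View pics/raw_w2.png

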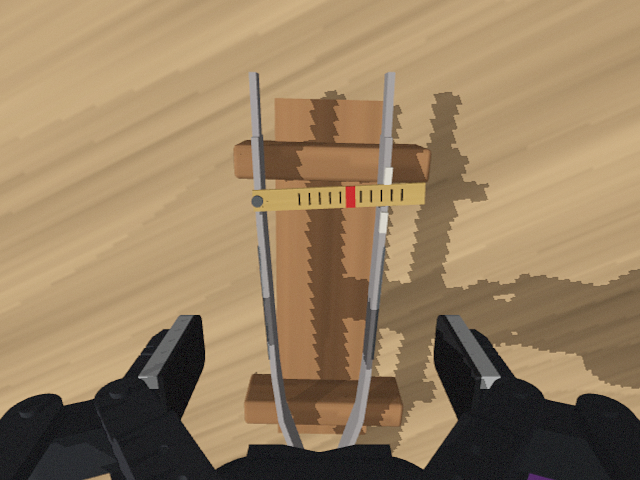

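```bash
python3 - <<'E'
from h import *
z=np.load('w2.npz');c={k:z[k] for k in z}
p=back('wrist',[[254,74],[390,74],[268,322],[373,322],[258,201],[383,199]],.037,c)
print(p.round(4).tolist())
m=(p[0]+p[1])/2;d=m-np.array([.441,-.1229,.037]);e=m-(p[2]+p[3])/2
for d in(d,e):print(np.degrees(np.arctan2(d[1],d[0])),m-.09*d/np.linalg.norm(d))
s=state();print(s['tool_rot'],np.degrees(2*np.arctan2(s['tool_rot'][2],s['tool_rot'][1])))
E
```

```text
[[0.6247, -0.1822, 0.037], [0.6049, -0.225, 0.037], [0.5357, -0.1422, 0.037], [0.5171, -0.1826, 0.037], [0.584, -0.1626, 0.037], [0.5647, -0.2063, 0.037]]
-24.91422073479076 [ 0.53313931 -0.16569744  0.037     ]
-24.999092635002032 [ 0.53319556 -0.16557657  0.037     ]
[ 1.52303605e-05  9.76721292e-01 -2.14512209e-01  1.70829276e-04] -24.773822884179207
```

Emit:
servo_tool(
  deltas=[
    [[85,1,-1,-20,0],[85,1,-1,-33,0],[85,1,-1,-33,0],[60,1,-1,-33,0],[48,1,-1,-33,0]],
  ],
)

```text
time: 4.25
tool_pos: [0.5346, -0.1672, 0.0329]
tool_rot: [0.0, 0.977, -0.215, 0.001]
contact_force: [0.2, 0.0, -0.1]
gripper_width: 0.598
```

Emit:
servo_tool(
  deltas=[
    [[45,0,0,0,0],[43,0,0,0,0],[42,0,0,0,0],[42,0,0,0,0]],
  ],
)

```text
time: 4.75
tool_pos: [0.5352, -0.1673, 0.0339]
tool_rot: [0.0, 0.977, -0.215, 0.001]
contact_force: [-1.3, 1.6, 5.7]
gripper_width: 0.494
```

```bash
python3 - <<'E'
from h import *
s=state();print(s['tool_pos'].round(4),s['tool_rot'].round(4),s['contact_force'].round(2),s['gripper_width']*85.4)
c=calibration('wrist');save('wrist','w3')
crop('w3','c7',200,40,240,180,3.3)
E
```

```text
[ 0.5352 -0.1673  0.0339] [ 2.000e-04  9.766e-01 -2.149e-01  1.200e-03] [-1.3   1.64  5.74] 42.21066017777932
```

View pics/raw_w3.png

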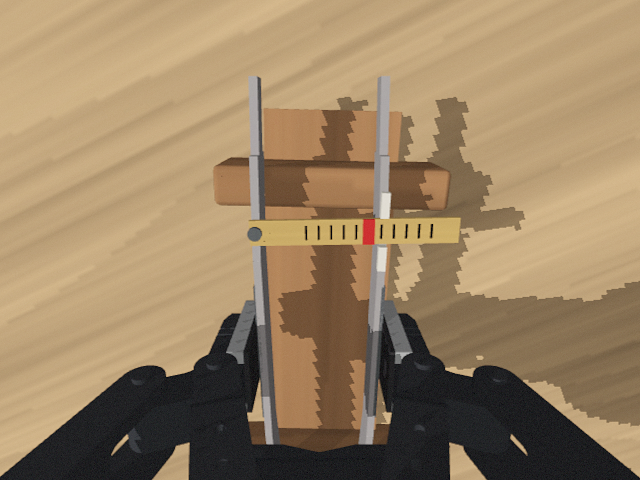

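View pics/c7.png

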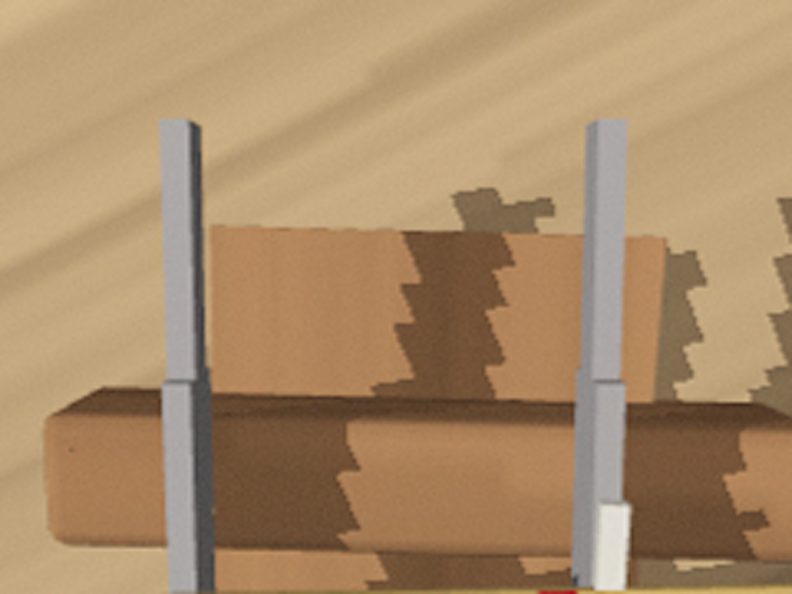

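Emit:
servo_tool(
  deltas=[
    [[41,0,0,2,0],[40.5,0,0,3,0],[40,0,0,3,0],[40,0,0,3,0]],
  ],
)

```text
time: 5.3
tool_pos: [0.5338, -0.1668, 0.0349]
tool_rot: [-0.0, 0.977, -0.215, -0.0]
contact_force: [-0.1, -0.4, -0.6]
gripper_width: 0.472
```

```bash
python3 - <<'E'
from h import *
s=state();print(s['tool_pos'].round(4),s['tool_rot'].round(4),s['contact_force'].round(2),s['gripper_width']*85.4)
c=calibration('wrist');save('wrist','w4')
crop('w4','c8',230,170,240,120,3.3)
E
```

```text
[ 0.5338 -0.1668  0.0349] [-1.000e-04  9.766e-01 -2.150e-01 -4.000e-04] [-0.1  -0.38 -0.61] 40.30843739529296
```

View pics/c8.png

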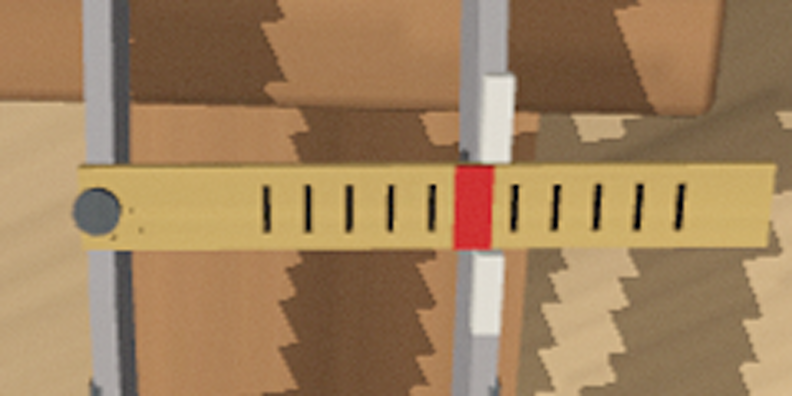

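Emit:
servo_tool(
  deltas=[
    [[39.5,0,0,10,0],[39,0,0,40,0],[38.8,0,0,80,0],[38.8,0,0,130,0],[38.8,0,0,130,0]],
  ],
)

```text
time: 5.98
tool_pos: [0.5373, -0.1684, 0.172]
tool_rot: [0.001, 0.977, -0.215, 0.006]
contact_force: [1.7, -0.5, -0.8]
gripper_width: 0.457
```

```bash
python3 - <<'E'
from h import *
s=state();print(s['tool_pos'].round(4),s['tool_rot'].round(4),s['contact_force'].round(2),s['gripper_width']*85.4)
save('wrist','w5')
crop('w5','c9',230,170,240,120,3.3)
E
```

```text
[ 0.5373 -0.1684  0.172 ] [ 0.0012  0.9766 -0.2149  0.0056] [ 1.74 -0.45 -0.82] 39.02950253976209
```

View pics/raw_w5.png

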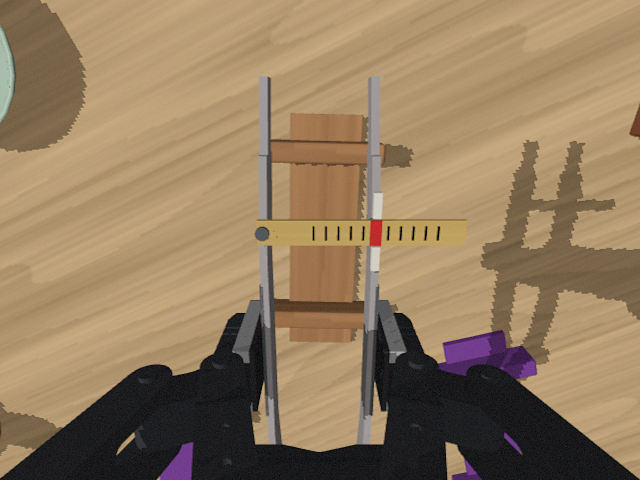

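View pics/c9.png

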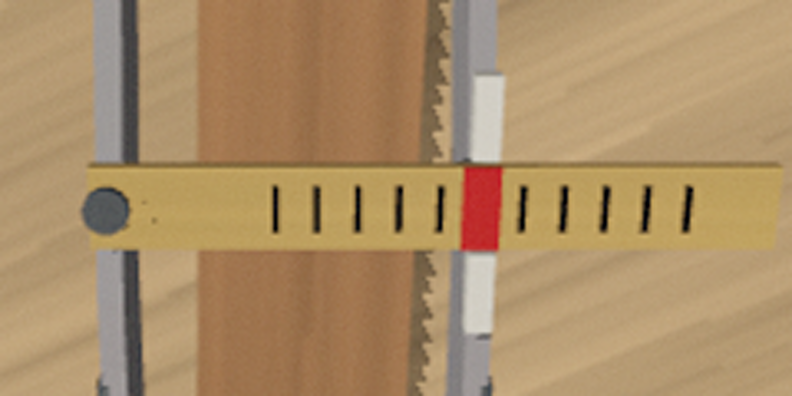

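Emit:
servo_tool(
  deltas=[
    [[38.8,-4,18,0,0],[38.8,-14,58,0,0],[38.8,-26,107,0,0],[38.8,-38,157,0,0],[38.8,-50,207,0,0]],
  ],
)

```text
time: 6.65
tool_pos: [0.4816, 0.0424, 0.1629]
tool_rot: [0.0, 0.977, -0.215, -0.002]
contact_force: [0.6, 0.6, -1.0]
gripper_width: 0.458
```

Emit:
servo_tool(
  deltas=[
    [[38.8,-12,50,0,0],[38.8,-24,100,0,0],[38.8,-36,150,0,0],[38.8,-45,187,0,0],[38.8,-49,204,0,0]],
  ],
)

```text
time: 7.28
tool_pos: [0.4325, 0.2457, 0.1631]
tool_rot: [0.001, 0.977, -0.214, -0.002]
contact_force: [-0.4, -0.3, -1.3]
gripper_width: 0.456
```

Emit:
servo_tool(
  deltas=[
    [[38.8,0,0,0,0],[38.8,0,0,0,0],[38.8,0,0,0,0]],
  ],
)

```text
time: 7.65
tool_pos: [0.4354, 0.243, 0.1651]
tool_rot: [0.0, 0.976, -0.216, -0.0]
contact_force: [-0.1, -0.4, -1.4]
gripper_width: 0.454
```

```bash
python3 - <<'E'
from h import *
s=state();print(s['tool_pos'].round(4),s['tool_rot'].round(4),s['contact_force'].round(2),s['gripper_width']*85.4)
c=calibration('wrist');save('wrist','w6');np.savez('w6.npz',**{k:np.array(v) for k,v in c.items()})
save('scene','s6');crop('s6','s6c',360,100,160,150,5)
E
```

```text
[0.4354 0.243  0.1651] [ 2.000e-04  9.764e-01 -2.158e-01 -1.000e-04] [-0.06 -0.35 -1.36] 38.786396676437164
```

View pics/raw_w6.png

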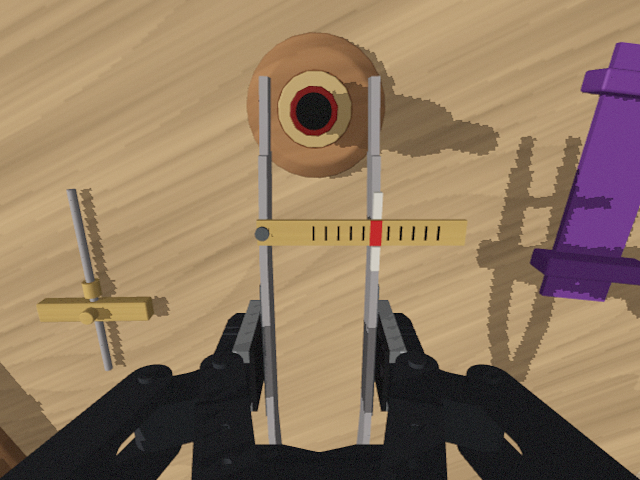

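View pics/s6c.png

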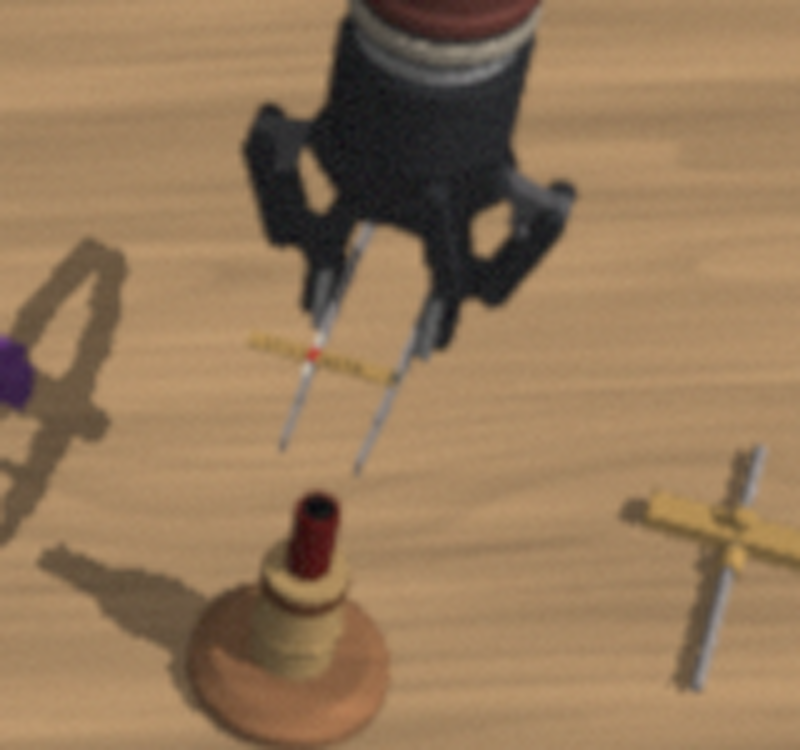

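```bash
python3 - <<'E'
from h import *
import h
im=cv2.imread('pics/raw_w6.png')
crop('w6','c10',240,60,150,110,5.3)
z=np.load('w6.npz');c={k:z[k] for k in z}
R=c['world_from_camera'][:3,:3];print('cam z', R[2].round(4), c['world_from_camera'][:3,3].round(4))
t=back('wrist',[[264.5,77.5],[374,77.5]],.1652,c);print('tips',t.round(4),np.linalg.norm(t[0]-t[1]))
ten=back('wrist',[[313.5,110]],.118,c);sh=back('wrist',[[315,109]],.078,c);print('tenon',ten.round(4),sh.round(4))
yaw=np.radians(-24.95);ex=np.array([np.cos(yaw),np.sin(yaw)]);ey=np.array([-ex[1],ex[0]])
m=t.mean(0)[:2];jaw=m-.01*ex;
s=(c['world_from_camera'][:3,3])
print('jaw',jaw,'shift',(ten[0,:2]-jaw)*1000)
d=t[0]-t[1];print('yaw from tips',np.degrees(np.arctan2(-d[0],d[1])))
for P,n in(((*ten[0,:2],.118),'ten'),((*ten[0,:2],.018),'collar')): print(n,proj('top',P),proj('scene',P))
E
```

```text
cam z [-0.0014  0.3137 -0.9495] [0.509  0.2091 0.289 ]
tips [[0.5224 0.2203 0.1652]
 [0.5092 0.1919 0.1652]] 0.03127941054054677
tenon [[0.5083 0.2121 0.118 ]] [[0.5082 0.212  0.078 ]]
jaw [0.50672592 0.21028924] shift [1.55184948 1.8606201 ]
yaw from tips -24.93676106052002
ten [[224.73620462 245.4274732 ]] [[424.04708338 200.58736017]]
collar [[232.1683024  249.79154582]] [[418.58748386 228.43506873]]
```

View pics/c10.png

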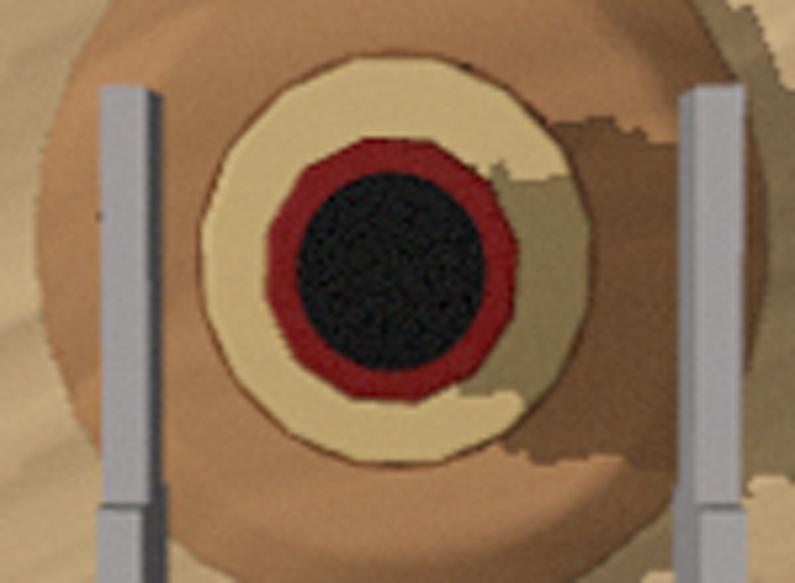

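```bash
python3 - <<'E'
from h import *
crop('w4','c11',240,60,150,110,5.3)
z=np.load('w6.npz');c={k:z[k] for k in z}
for h in(.155,.160,.165,.170):
    t=back('wrist',[[263.6,76.6],[375.5,76.6]],h,c);print(h,proj('scene',t).round(1).tolist(),(np.linalg.norm(t[0]-t[1])*1e3).round(2))
E
```

```text
0.155 [[431.8, 195.0], [415.6, 190.2]] 34.58
0.16 [[431.9, 193.2], [416.2, 188.6]] 33.29
0.165 [[431.9, 191.5], [416.8, 187.0]] 32.0
0.17 [[432.0, 189.7], [417.5, 185.4]] 30.71
```

View pics/c11.png

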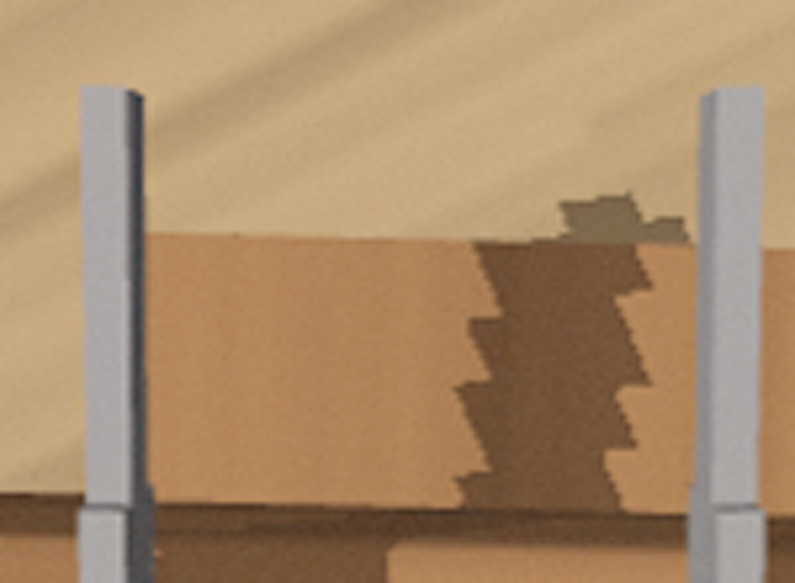

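```bash
cat > bar.py <<'E'
from h import *
def meas(fn):
    im=cv2.imread(f'pics/raw_{fn}.png').astype(float);b,g,r=im[...,0],im[...,1],im[...,2]
    sl=np.s_[180:285,340:400]
    red=((r-g>90)&(r>150))[sl];wh=((b>180)&(g>180)&(r>180)&(abs(r-b)<35))[sl]
    ys,xs=np.nonzero(red);rc=(xs.mean()+340,ys.mean()+180)
    rows=[];cx=[]
    for y in range(180,285):
        x=np.nonzero(wh[y-180])[0]
        if 4<=len(x)<=14: rows.append(y);cx.append(x.mean()+340)
    p=np.polyfit(rows,cx,1)
    print(fn,'red',np.round(rc,2),'index at bar',np.polyval(p,rc[1]).round(2),'n',len(rows),'gap err mm',((np.polyval(p,rc[1])-rc[0])/2.5).round(2))
if __name__=='__main__':
    import sys
    for f in sys.argv[1:]:meas(f)
E
python3 bar.py w4 w5 w6
```

```text
w4 red [372.94 232.67] index at bar 378.56 n 50 gap err mm 2.25
w5 red [375.4 232.9] index at bar 375.93 n 49 gap err mm 0.21
w6 red [375.44 232.94] index at bar 375.94 n 49 gap err mm 0.2
```

Emit:
servo_tool(
  deltas=[
    [[38.7,1,2,-5,0],[38.65,1,2,-15,0],[38.65,1,2,-30,0],[38.65,1,2,-30,0],[38.65,1,2,-30,0]],
  ],
)

```text
time: 8.38
tool_pos: [0.436, 0.246, 0.135]
tool_rot: [0.0, 0.977, -0.215, -0.0]
contact_force: [-0.3, 1.6, -1.2]
gripper_width: 0.452
```

```bash
python3 - <<'E'
from h import *
s=state();print(s['tool_pos'].round(4),s['tool_rot'].round(4),s['contact_force'].round(2),s['gripper_width']*85.4)
save('wrist','w7');crop('w7','c12',240,60,150,110,5.3)
from bar import meas; meas('w7')
E
```

```text
[0.436 0.246 0.135] [ 1.000e-04  9.766e-01 -2.150e-01 -2.000e-04] [-0.31  1.6  -1.22] 38.63871437514913
w7 red [375.78 233.08] index at bar 375.63 n 49 gap err mm -0.06
```

View pics/c12.png

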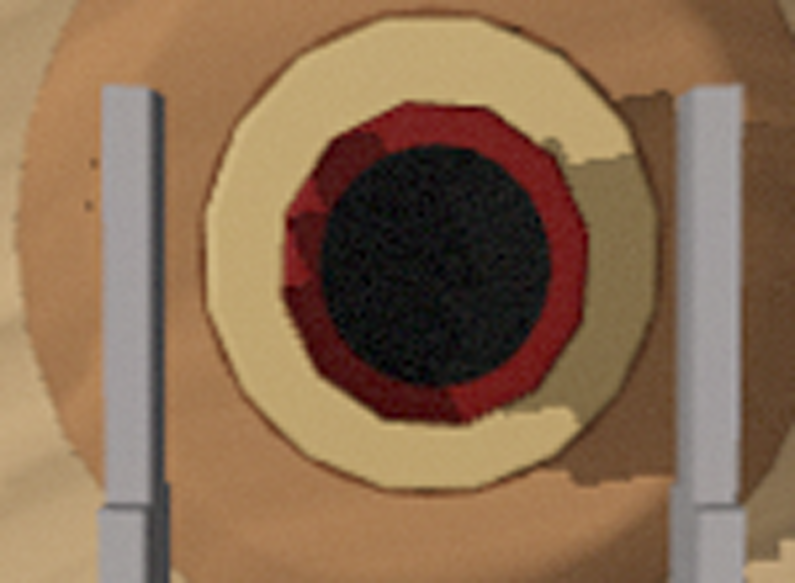

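Emit:
servo_tool(
  deltas=[
    [[38.65,-0.4,-0.8,-2,0],[38.65,-0.4,-0.8,-8,0],[38.65,-0.4,-0.8,-18,0],[38.65,-0.4,-0.8,-28,0],[38.65,-0.4,-0.8,-33,0]],
  ],
)

```text
time: 9.05
tool_pos: [0.4351, 0.245, 0.1009]
tool_rot: [0.001, 0.977, -0.215, -0.001]
contact_force: [-0.3, 0.6, -1.6]
gripper_width: 0.455
```

Emit:
servo_tool(
  deltas=[
    [[38.65,0,0,0,0],[38.65,0,0,0,0],[38.65,0,0,0,0]],
  ],
)

```text
time: 9.43
tool_pos: [0.436, 0.2454, 0.1028]
tool_rot: [-0.0, 0.977, -0.215, 0.0]
contact_force: [-0.9, -0.1, -0.8]
gripper_width: 0.455
```

```bash
python3 - <<'E'
from h import *
s=state();print(s['tool_pos'].round(4),s['tool_rot'].round(4),s['contact_force'].round(2),s['gripper_width']*85.4)
c=calibration('wrist');save('wrist','w8');np.savez('w8.npz',**{k:np.array(v) for k,v in c.items()})
crop('w8','c13',240,60,150,110,5.3)
save('scene','s8');crop('s8','s8c',390,165,70,80,7)
save('top','t8');crop('t8','t8c',190,205,80,80,7)
from bar import meas; meas('w8')
E
```

```text
[0.436  0.2454 0.1028] [-2.000e-04  9.766e-01 -2.150e-01  4.000e-04] [-0.87 -0.09 -0.83] 38.8643042287886
w8 red [375.8  233.04] index at bar 375.59 n 50 gap err mm -0.08
```

View pics/c13.png

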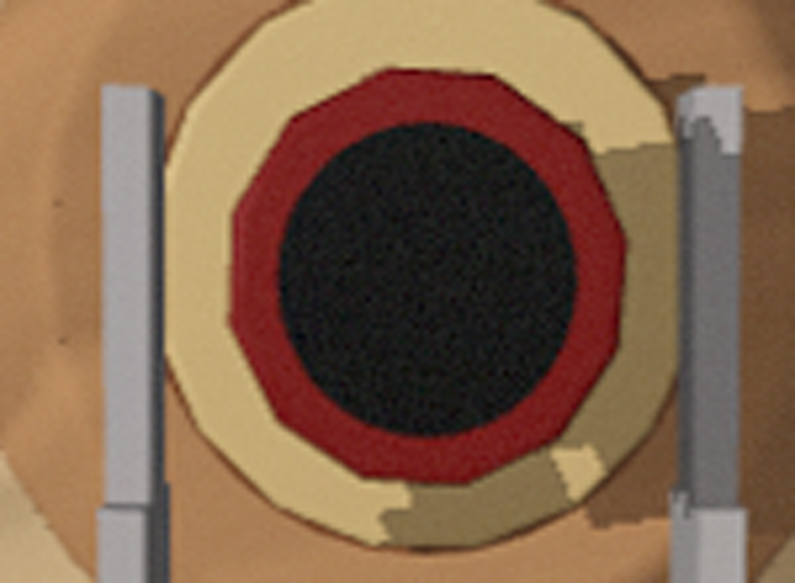

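View pics/s8c.png

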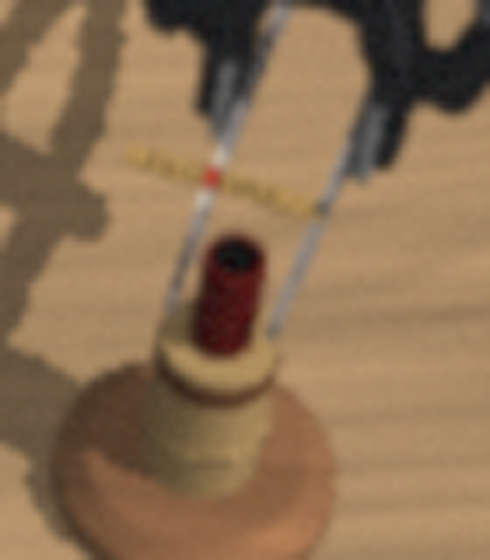

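View pics/t8c.png

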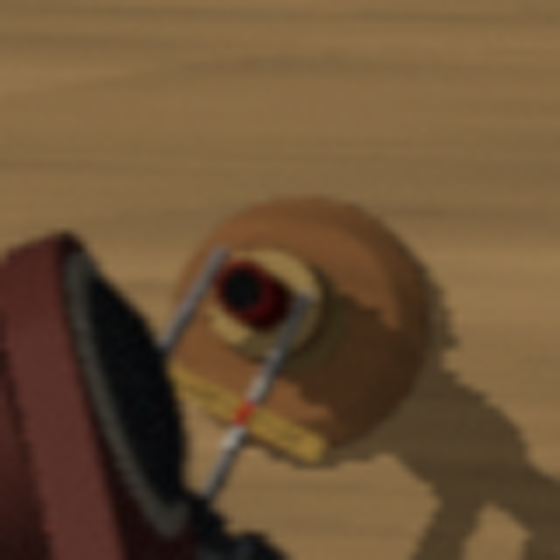

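```bash
python3 - <<'E'
from h import *
z=np.load('w8.npz');c={k:z[k] for k in z}
t=back('wrist',[[263.6,76.6],[375.3,76.6]],.103,c);ten=back('wrist',[[240+428/5.3,60+277/5.3]],.118,c)
ex=np.array([np.cos(np.radians(-24.95)),np.sin(np.radians(-24.95))]);ey=np.array([-ex[1],ex[0]])
d=ten[0,:2]-(t.mean(0)[:2]-.01*ex);print('tenon rel jaw mm',d@ex*1e3,d@ey*1e3,ten)
# half-height cue in scene: tips at bottom/top
for h in(.094,.098,.102):
    P=np.c_[back('wrist',[[263.6,76.6],[375.3,76.6]],.103,c)[:,:2],[h,h]]
    print(h,((proj('scene',P)-[390,165])*7).round(0).tolist())
E
```

```text
tenon rel jaw mm 0.5244906464974642 -0.38141671134542166 [[0.50792737 0.21206025 0.118     ]]
0.094 [[271.0, 335.0], [170.0, 305.0]]
0.098 [[273.0, 327.0], [172.0, 297.0]]
0.102 [[274.0, 319.0], [173.0, 289.0]]
```

Emit:
servo_tool(
  deltas=[
    [[38.65,0,0,-0.5,0],[38.65,0,0,-0.5,0],[38.65,0,0,-0.5,0],[38.65,0,0,-0.5,0],[38.65,0,0,-0.5,0]],
  ],
)

```text
time: 10.2
tool_pos: [0.4357, 0.2453, 0.1018]
tool_rot: [0.0, 0.977, -0.215, -0.0]
contact_force: [1.1, -0.9, -1.8]
gripper_width: 0.453
```

Emit:
servo_tool(
  deltas=[
    [[38.65,0,0,0,0],[38.65,0,0,0,0],[38.65,0,0,0,0],[38.65,0,0,0,0],[38.65,0,0,0,0]],
  ],
)

```text
time: 10.82
tool_pos: [0.4357, 0.2453, 0.1018]
tool_rot: [0.0, 0.977, -0.215, -0.0]
contact_force: [0.6, 0.4, -0.3]
gripper_width: 0.458
```

Emit:
servo_tool(
  deltas=[
    [[38.65,0,0,0,0],[38.65,0,0,0,0],[38.65,0,0,0,0],[38.65,0,0,0,0],[38.65,0,0,0,0]],
  ],
)

```text
time: 11.45
tool_pos: [0.4357, 0.2453, 0.1018]
tool_rot: [-0.0, 0.977, -0.215, -0.0]
contact_force: [0.1, -0.5, -0.3]
gripper_width: 0.453
```

Emit:
servo_tool(
  deltas=[
    [[38.65,0,0,0,0],[38.65,0,0,0,0],[38.65,0,0,0,0],[38.65,0,0,0,0],[38.65,0,0,0,0]],
  ],
)

```text
time: 12.08
tool_pos: [0.4357, 0.2453, 0.1018]
tool_rot: [0.0, 0.977, -0.215, 0.0]
contact_force: [0.3, -0.8, -0.5]
gripper_width: 0.453
```

Emit:
servo_tool(
  deltas=[
    [[38.65,0,0,0,0],[38.65,0,0,0,0],[38.65,0,0,0,0],[38.65,0,0,0,0],[38.65,0,0,0,0]],
  ],
)

```text
time: 12.7
tool_pos: [0.4357, 0.2452, 0.1018]
tool_rot: [0.0, 0.977, -0.215, 0.0]
contact_force: [-0.5, -0.7, -0.8]
gripper_width: 0.455
```

```bash
python3 - <<'E'
from h import *
s=state();print(s['time'],s['tool_pos'].round(4),s['contact_force'].round(2),s['gripper_width']*85.4)
save('wrist','w9');from bar import meas; meas('w9')
E
```

```text
12.7 [0.4357 0.2452 0.1018] [-0.47 -0.7  -0.83] 38.850429181994116
w9 red [375.8  233.04] index at bar 375.57 n 50 gap err mm -0.09
```

View pics/raw_w9.png

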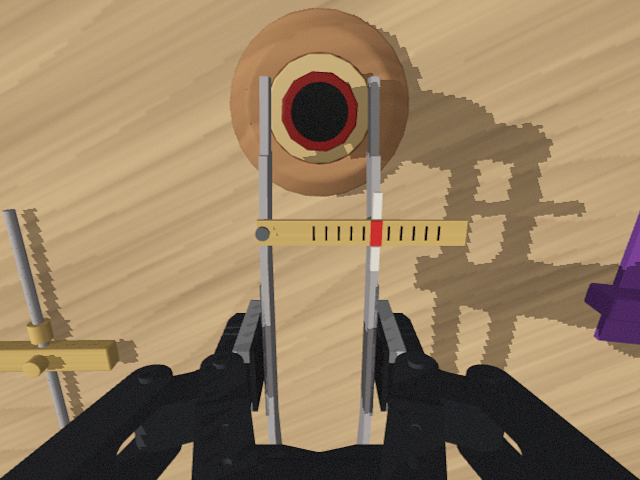

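The index stands on the red line at (376,233). The tips are at (264,77) and (374,77) with the tenon centred between them and a gap on both sides. Everything is steady, so I'm handing in.

```bash
python3 -c "
from plant import job_done
print(job_done())"
```

```text
the job is handed in; nothing more can be done
None
```

I picked the tweezers off the wooden rest and squeezed them to the red line. I then lowered them over the flute's tenon, held the pose for more than 2.5 s, and handed in at about 12.8 s while still holding.

Last checks:
- **Gap:** the index reads within about 0.1 mm of tip gap from the red line, unchanged between the start and end of the hold.
- **Position:** about 0.4 mm off the tenon's axis sideways and 0.5 mm along, measured just before a final 0.5 mm lowering. There was daylight on both sides.
- **Height and level:** jaw at about 98 mm. The tips look as level as they did on the rest.
- **Contact:** wrist forces stayed under 3 N at the flute. The highest reading was about 6 N, pushing up on the gripper while it closed over the rest; raising it 3 mm relieved that.

Two readings disagreed slightly. The direct pixel estimate of the tip gap was rougher, about 29.5 mm, measured before the final tightening. The scene camera's tip row was about 2 px lower than predicted while I was still above the flute. I put that down to reading the lower edge of the tip, and at the flute the two matched.

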